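# Pull the disposal bin's trapdoor shut with the hook pole

### The job

The trapdoor in the mouth of the steel disposal bin hangs open inside it: take the hook pole from its stand, hook it through the ring eye on the trapdoor, pull the door up until its spring catch snaps in, and draw it onto its seal with a steady pull of about 15 N for half a second, never above 22 N. Unhook without pushing the door open again and hang the pole back upright in its stand, guard disc flat on the top plate. Never touch the bin or its door with the gripper or arm, and leave the other things where they are.

Things in the scene. Friction and masses are not known exactly. Their poses are not given: they have to be found in the camera images.
- bin: Open-topped square bin of bare steel, 156 x 156 mm over its rim, 134 mm high, fixed; origin: centre of its underside. Mouth free from x = -42 to +51 mm, y = -62 to +62 mm (bin frame); the trapdoor is hinged along y at the +x side, its spring catch is in the middle of the -x side. Turned by up to 0.35 rad; may trade places with the stand.
- trap (a joint): Trapdoor angle, rad: 0 level, grows as it drops into the bin (limit 1.45). 104 mm from hinge to edge, 120 wide, 0.12 kg; a stiff hinge (0.1 N m) holds it anywhere. Its keeper (catch, seal) sits up to 7 mm off, unmeasured: shut reads -0.12 to 0.07. It meets the catch 0.16 rad before shut, needs 3 to 9 N up at the eye to snap in, then meets the seal (4 to 5 N/mm). 3 N down reopens it.
- trap_hinge (a point): Point on the trapdoor's hinge axis, half-way along it: bin frame x = +55, z = 111 mm. The axes are the bin's; the hinge runs along y.
- eye (a point): Centre of the upright ring eye on the trapdoor's upper face. Ring of 5 mm bar, clear hole 26 mm, outside 36; the hole runs along the hinge (its own y), so the hook enters sideways along y. Turns with the door: door angle a puts it at hinge + (-72 cos a - 18 sin a, 0, -72 sin a + 18 cos a) mm in the bin frame.
- stand: The pole's stand: dark base plate 90 x 124 mm, two posts, steel top plate with its upper face 142 mm above the worktop; origin on the worktop below the pole's place; fixed. The top plate has a slot 18 mm wide (x) along the stand's y from -10 to +38 mm; the pole's hook end passes down through it, hook pointing to +y.
- pole: Hook pole, 0.14 kg, 199 mm long, upright; origin at its lower end on the shank axis. 8 mm shank; at the foot a hook of 5 mm bar runs 28 mm to the pole's +y (bar axis 2.5 mm above origin) and ends in a tip turned up, top 13 mm above origin. Guard disc 44 mm wide, z = 130 to 134 mm, lies on the stand's top plate; above it a 16 x 16 mm square grip up to z = 196 mm, sides along pole x and y.
- pole_grip (a point): Centre of the pole's square grip, 168 mm above the pole's lower end: grasp here. Axes as the pole's: +y is where the hook points.
- pole_guard (a point): Centre of the underside of the pole's guard disc, 130 mm above the pole's lower end.
- pole_hook (a point): Middle of the hook's level bar, where the ring should sit: 14 mm towards +y from the shank's axis and 2.5 mm above the lower end.
- stand_seat (a point): Where the pole's guard disc centre rests: on the stand's top plate, 142 mm above the worktop, axes as the stand's (slot along y).
- saline_mid (a point): Middle of a small white plastic bottle (45 mm wide, 80 mm high) that stands between the bin and the stand; stays there.
- roll_mid (a point): Middle of a label roll, 64 mm wide and 32 mm high, lying flat near the right edge; stays there.
- forceps_mid (a point): Middle of steel forceps, 124 mm long, lying near the front edge; stay there.
- gallipot_mid (a point): Middle of a small steel bowl, 98 mm wide, 36 mm high, in the instrument tray on the left; stays there.

How it is judged (in metres and radians):
On the way, in this order (a step that is already met when the one before it is completed fails the run):
1. the pole's hook is through the ring eye, the ring over the middle of the hook's bar (distance between pole_hook and eye below 0.016 m and y of pole_hook in the frame of eye between -0.009 and 0.009 m and value of joint trap above 0.3 rad), for 0.2 s.
2. the door is past its catch and drawn onto its seal by the hook in the eye (a pull of more than 10 N) (distance between pole_hook and eye below 0.016 m and y of pole_hook in the frame of eye between -0.009 and 0.009 m and value of joint trap below 0.08 rad and contact force between pole and bin above 10 N), for 0.4 s.
At the end, for the whole second after the job is handed in: The trapdoor is caught shut (angle under 0.08 rad, which it only keeps with the catch snapped in), and the pole hangs at rest and upright in its stand: guard disc on the top plate (within 4 mm in height, 14 mm sideways), tilted less than 0.09 rad (value of joint trap below 0.08 rad and velocity of joint trap below 0.05 rad/s and horizontal distance between pole_guard and stand_seat below 0.014 m and z of pole_guard in the frame of stand_seat between -0.004 and 0.004 m and angle between pole's own z axis and vertical below 0.09 rad and linear speed of pole below 0.02 m/s); the robot touches nothing.
It fails at once if the pole and the bin or its trapdoor press on each other with more than 22 N (contact force between pole and bin above 22 N).
It fails at once if the gripper or arm touches the bin or its trapdoor (contact force between any of the fingers, the arm and bin above 1 N).
It fails at once if the white bottle, label roll, forceps or small bowl is shifted by more than 30 mm (distance of any of saline_mid, roll_mid, forceps_mid, gallipot_mid from where it was at the start of the episode above 0.03 m).
It also fails if it takes over 67 s, if anything falls off the work surface, if the arm or the gripper's body presses on something with over 40 N, if the wrist force passes 120 N, or if a joint passes its speed limit or range.

### The arm

A 6-joint arm with a two-finger parallel gripper is mounted at the origin on a cart in front of the work surface, level with it; the furniture and walls round the work are solid. World frame = base frame: x ahead of the robot, y to its left, z up, the work surface at z = 0. Lengths are in m, angles in degrees, forces in N, time in s.
With the tool pointing down it reaches from about 0.3 to 0.75 m from the base axis. Payload 8.5 kg.
Tool frame: the origin (TCP) lies at the very end of the fingers, on their centre line; the grasp point (between the pads) lies 19 mm behind it; z points along the fingers, y is the line along which they close (so a half turn about z gives the same grasp; the last joint's range is limited). The gripper opens to 85 mm and grips with 20 to 120 N. Pads are 22 mm wide; open, the fingers measure 114 mm over their backs; the gripper's body (76 mm by 85 mm) begins 54 mm behind the grasp point. The pads swing forward as they close: fully open they stand 13 mm farther back than shut.
Start: joints at [57.107, 21.807, 74.336, -0, 83.858, -12.336], TCP at [0.193, 0.515, 0.231] pointing down, gripper open.
Joint ranges: [-178.18, 178.18], [-50.72, 133.34], [12.68, 142.11], [-81.47, 261.47], [9.98, 163.14], [-165.26, 165.26]. Speed limits (degrees/s): [136.94, 136.94, 180, 180, 180, 180].

### API

Orientations are given as a 3x3 rotation matrix whose columns are the frame's x, y, z axes.
In Python, from rig import env, optics, spotter gives the robot as it stands.
- The arm moves only by the shell command python3 -m crank 'ROWS' [FORCE]. ROWS is JSON, one flat list of numbers, 5 for each row, row after row: the finger opening in cm, from 0 to 8.54, then the shift along the tool's x, y, z in cm, then the turn about the tool's z in rad. A call has exactly 8 rows; each row shifts and turns the commanded pose from where the row before left it, along the tool's axes as they then stand; what a row does not reach is not made up. A row lasts 1/12 s, in which the tool goes at most 41.7 mm and 7.16 degrees, less where a joint would pass 70% of its speed; a pose out of reach is approached as far as the arm can. A call is refused whole if a number of a shift passes 4.17 or a number of a turn 0.125, either way. A call with a gripper value outside its range is refused whole. The fingers move at their own pace and stop on an object; FORCE is the grip in N (left out, the last holds). Time passes only in rows, so rows that do not move let the fingers close, or fill a call up. It gives the time, the measured TCP pose, the force, the opening and the grip force at its end, in the units of the state.
- env.observe(): the state, without advancing time (a new reading comes with each control period).
- optics.get_image(name): name is "side" or "top" or "wrist"; returns a dict with "color" (420x560x3 uint8, red, green, blue), "intrinsics" (3x3 intrinsics, pixels), "distortion" ([k1, k2, p1, p2, k3] as OpenCV has them; the pictures are not rectified), "pose" (4x4, takes a point from camera to world coordinates). Camera axes: x right, y up, looking along -z (the intrinsics and any distortion apply to the point x, -y, -z); pixel columns grow to the right and rows downward; lengths in m; the calibration is good to about 2 mm. A picture is of the moment at which its call begins. There is no depth.
- env.close_job(): hands the job in; it is judged then, once.
Trained networks look in a picture, given as the dict that the camera call returned (one of the last four; its "shot" number tells which), for a name from the list of things; names that differ only in an ending like _2 or _b are one class to them, and where a whole thing is asked for, a point or a joint stands for the part that bears it (a point fixed in the world has none). Each returns a list of dicts, best first, with "score" (0 to 1); they miss things now and then, are a little off and sometimes report something else, mostly with a low value. They report only what shows in the picture. A call takes as long as a camera call.
- spotter.look_for(picture, query): "at" ([column, row] as shares, 0 to 1, of the picture: columns of its width, rows of its height, amid what is visible of it).
The state is a dict: "time_s": time; "q": joint angles; "qvel": joint speeds; "joint_efforts": joint torques, N m; "position": TCP position; "tool_rot": TCP orientation; "ft_force": force on the tool from outside, world axes, zero at the start; "wrist_torque": the same for the moment, N m; "grip_width": finger opening in m; "gripper_force": force on a finger pad.
Only numpy, scipy, OpenCV 4.12 (cv2) and the standard library are available. Lean on these libraries where they do the work, as an engineer would, in place of code of your own. Each camera call takes 0.05 s, during which the arm holds its last target. There are 200 camera calls.

## Working session

There is one attempt and no reset: what is moved stays moved. The work goes in short steps, Python scripts to look and compute and a shell command to move; the robot and the scene stay as the last step left them, time stands still between calls to the robot, and variables do not carry over. Pictures are saved under pics/ and viewed, at most 10 in all, crops included, and the job is handed in when it is done.

```bash
ls; mkdir -p pics; cat > h.py <<'E'
import numpy as np, cv2
from rig import env, optics, spotter
def pic(n,f=None):
    p=optics.get_image(n)
    if f: cv2.imwrite(f'pics/{f}.png',p['color'][:,:,::-1])
    return p
def ray(p,uv):
    K=np.array(p['intrinsics']);D=np.array(p['distortion']);T=np.array(p['pose'])
    u=cv2.undistortPoints(np.array([[uv]],float),K,D)[0,0]
    d=T[:3,:3]@np.array([u[0],-u[1],-1]);return T[:3,3],d
def at_z(p,uv,z):
    o,d=ray(p,uv);return o+d*(z-o[2])/d[2]
def proj(p,X):
    K=np.array(p['intrinsics']);D=np.array(p['distortion']);T=np.array(p['pose'])
    c=(np.atleast_2d(X)-T[:3,3])@T[:3,:3];c=c*[1,-1,-1]
    return cv2.projectPoints(c.reshape(-1,1,3),np.zeros(3),np.zeros(3),K,D)[0][:,0]
def tri(obs):
    A=np.zeros((3,3));b=np.zeros(3)
    for p,uv in obs:
        o,d=ray(p,uv);d=d/np.linalg.norm(d);M=np.eye(3)-np.outer(d,d);A+=M;b+=M@o
    return np.linalg.solve(A,b)
def look(p,q):
    return [(round(r['score'],2),np.round(np.array(r['at'])*[560,420],1)) for r in spotter.look_for(p,q)[:2]]
E
python3 - <<'E'
from h import *
P={n:pic(n,n+'0') for n in('top','side')}
for n in P:
    print(n,np.round(P[n]['pose'],3).tolist())
    for q in('bin','trap','eye','stand','stand_seat','pole','pole_grip','pole_guard','pole_hook','saline_mid'): print(n,q,look(P[n],q))
s=env.observe();print(s['time_s'],s['position'],np.round(s['tool_rot'],3),s['ft_force'])
E
```

```text
pics
top [[-0.064, 0.975, -0.213, 0.214], [-0.998, -0.062, 0.016, -0.008], [0.002, 0.214, 0.977, 1.393], [0.0, 0.0, 0.0, 1.0]]
top bin [(0.86, array([255.8, 188.2]))]
top trap [(0.19, array([256.6, 189.6]))]
top eye [(0.55, array([251.8, 181.9]))]
top stand [(0.8, array([347.8, 197.7])), (0.44, array([254.1, 190.5]))]
top stand_seat [(0.57, array([346.7, 199.3]))]
top pole [(0.52, array([256.3, 183.1])), (0.42, array([357.7, 193.5]))]
top pole_grip [(0.67, array([356.2, 189.5]))]
top pole_guard [(0.66, array([358.6, 192.6]))]
top pole_hook [(0.59, array([347.3, 196.8])), (0.53, array([354. , 192.3]))]
top saline_mid [(0.52, array([293.6, 185.4])), (0.2, array([253.5, 187.3]))]
side [[0.945, 0.201, -0.259, 0.145], [-0.327, 0.625, -0.709, -0.981], [0.019, 0.754, 0.656, 1.025], [0.0, 0.0, 0.0, 1.0]]
side bin [(0.68, array([294.3, 204.3])), (0.62, array([279.7, 345.7]))]
side trap [(0.79, array([298.8, 194.5])), (0.66, array([249.3, 163.8]))]
side eye [(0.52, array([301.9, 196.5]))]
side stand [(0.88, array([317.4, 288.8]))]
side stand_seat []
side pole [(0.71, array([318.7, 265.6]))]
side pole_grip [(0.57, array([319.9, 261.7]))]
side pole_guard [(0.77, array([321.7, 264.1]))]
side pole_hook [(0.69, array([318.6, 264.2]))]
side saline_mid [(0.7, array([312.5, 239.5]))]
1.1 [0.19310333 0.51494691 0.23131974] [[-0.936  0.351 -0.   ]
 [ 0.351  0.936 -0.   ]
 [ 0.    -0.    -1.   ]] [-0.03902672  0.51981873 -0.76048696]
```

```bash
python3 - <<'E'
import cv2
a=cv2.imread('pics/top0.png')[120:270,190:430]; b=cv2.imread('pics/side0.png')[130:330,200:430]
cv2.imwrite('pics/a.png',cv2.resize(a,None,fx=3.3,fy=3.3,interpolation=3))
cv2.imwrite('pics/b.png',cv2.resize(b,None,fx=3,fy=3,interpolation=3))
E
```

```text
(no output)
```

View pics/a.png

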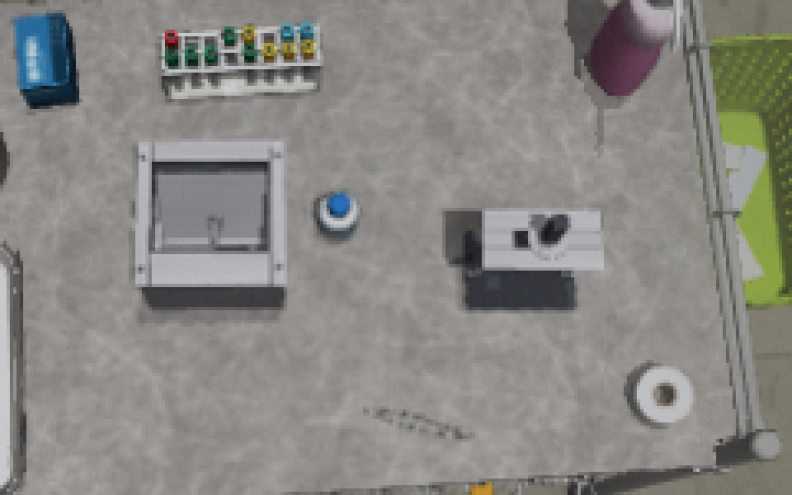

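View pics/b.png

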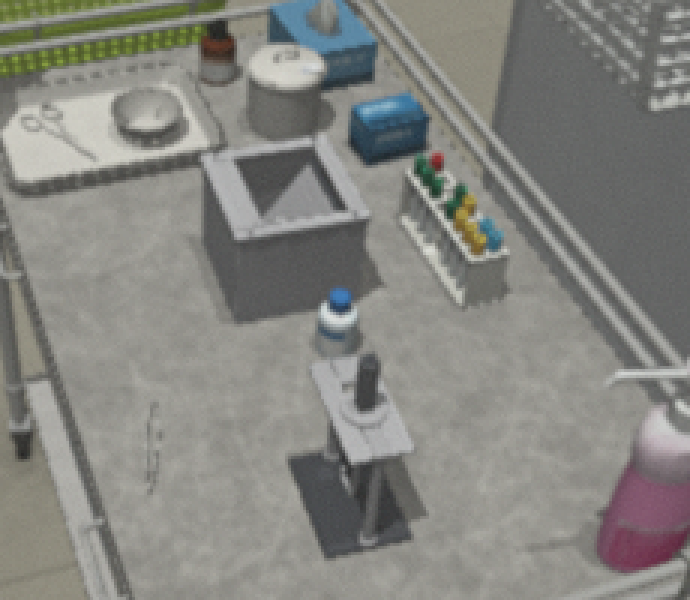

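The bin is on the left with its hinge on the far (+x) side. The eye is near top-crop (213,225), the stand is on the right, and its slot runs left of the pole, so the hook points to world +y.

```bash
python3 - <<'E'
from h import *
p=pic('top');s=pic('side')
T=lambda x,y:np.array([190+x/3.3,120+y/3.3]); S=lambda x,y:np.array([200+x/3,130+y/3])
r=np.round
c=[at_z(p,T(*u),.134) for u in((135,143),(285,142),(285,287),(135,287))]
print('bin',r(c,3),r(np.mean(c,0),3))
cs=[at_z(s,S(*u),.134) for u in((203,155),(318,138),(369,212),(236,237))]
print('binside',r(cs,3),r(np.mean(cs,0),3))
c=[at_z(p,T(*u),.142) for u in((482,210),(600,210),(604,270),(484,270))]
print('stand',r(c,3),r(np.mean(c,0),3))
c=[at_z(s,S(*u),.142) for u in((312,362),(368,358),(411,445),(347,458))]
print('standside',r(c,3),r(np.mean(c,0),3))
print('grip',tri([(p,T(553,230)),(s,S(368,382))]), at_z(p,(356.2,189.5),.18),at_z(s,(319.9,261.7),.18))
print('guard',at_z(p,T(550,238),.146),at_z(s,S(364,405),.146))
for e in ((251.8,181.9),T(215,225)): print('eye',tri([(p,e),(s,(301.9,196.5))]))
print('bottle',at_z(p,T(338,205),.08))
E
```

```text
bin [[ 0.658  0.134  0.134]
 [ 0.649 -0.023  0.134]
 [ 0.494 -0.014  0.134]
 [ 0.503  0.139  0.134]] [0.576 0.059 0.134]
binside [[ 0.514  0.134  0.134]
 [ 0.653  0.125  0.134]
 [ 0.655 -0.019  0.134]
 [ 0.502 -0.014  0.134]] [0.581 0.057 0.134]
stand [[ 0.56  -0.221  0.142]
 [ 0.553 -0.343  0.142]
 [ 0.489 -0.34   0.142]
 [ 0.497 -0.217  0.142]] [ 0.525 -0.28   0.142]
standside [[ 0.508 -0.217  0.142]
 [ 0.561 -0.229  0.142]
 [ 0.555 -0.34   0.142]
 [ 0.494 -0.336  0.142]] [ 0.529 -0.281  0.142]
grip [ 0.52942472 -0.28540274  0.1755731 ] [ 0.52556588 -0.27903338  0.18      ] [ 0.51785562 -0.30105206  0.18      ]
guard [ 0.52509125 -0.2872149   0.146     ] [ 0.53176086 -0.28617617  0.146     ]
eye [0.60717337 0.0652836  0.09495557]
eye [0.59060968 0.05198619 0.10628191]
bottle [ 0.59252798 -0.0766202   0.08      ]
```

```bash

python3 -m crank '[8.54,0,0,-2.3,-0.1, 8.54,0,0,-2.3,-0.1, 8.54,0,0,-2.3,-0.1, 8.54,-0.7,-1.45,0,0, 8.54,-1.39,-2.89,0,0, 8.54,-1.39,-2.89,0,0, 8.54,-1.39,-2.89,0,0, 8.54,-1.39,-2.89,0,0]' 120
python3 -m crank '[8.54,-1.39,-2.89,0,0, 8.54,-1.39,-2.89,0,0, 8.54,-1.39,-2.89,0,0, 8.54,-1.39,-2.89,0,0, 8.54,-1.39,-2.89,0,0, 8.54,-1.39,-2.89,0,0, 8.54,-1.39,-2.89,0,0, 8.54,-1.39,-2.89,0,0]'
python3 -m crank '[8.54,-1.39,-2.89,0,0, 8.54,-1.39,-2.89,0,0, 8.54,-1.39,-2.89,0,0, 8.54,-1.39,-2.89,0,0, 8.54,-1.39,-2.89,0,0, 8.54,-1.39,-2.89,0,0, 8.54,-1.39,-2.89,0,0, 8.54,-1.39,-2.89,0,0]'
python3 -m crank '[8.54,-1.39,-2.89,0,0, 8.54,-1.39,-2.89,0,0, 8.54,-1.39,-2.89,0,0, 8.54,-1.39,-2.89,0,0, 8.54,-1.39,-2.89,0,0, 8.54,-1.39,-2.89,0,0, 8.54,-0.7,-1.45,0,0, 8.54,0,0,0,0]'
python3 - <<'E'
from h import *
s=env.observe();print(s['time_s'],s['position'],np.round(s['tool_rot'],3),np.round(s['q']),s['ft_force'])
p=pic('wrist','w1');print(np.round(p['pose'],3))
for q in('pole','pole_grip','pole_guard','stand_seat','stand'):print(q,look(p,q))
E
```

```text
time_s: 1.87
position: [0.2481, 0.3801, 0.3003]
tool_rot: [[-0.998, 0.058, 0.0], [0.058, 0.998, 0.0], [-0.0, 0.0, -1.0]]
ft_force: [0.9, -0.5, 1.0]
grip_width: 0.0853
gripper_force: 0.0
time_s: 2.53
position: [0.3456, 0.1426, 0.3005]
tool_rot: [[-0.998, 0.059, 0.001], [0.059, 0.998, 0.0], [-0.001, 0.0, -1.0]]
ft_force: [0.9, 1.2, 0.2]
grip_width: 0.0853
gripper_force: 0.0
time_s: 3.2
position: [0.4431, -0.0949, 0.3004]
tool_rot: [[-0.998, 0.059, 0.0], [0.059, 0.998, -0.0], [-0.0, -0.0, -1.0]]
ft_force: [1.1, 0.7, 0.2]
grip_width: 0.0855
gripper_force: 0.0
time_s: 3.87
position: [0.5225, -0.2891, 0.2989]
tool_rot: [[-0.998, 0.061, -0.001], [0.061, 0.998, 0.001], [0.001, 0.0, -1.0]]
ft_force: [0.4, -0.1, -0.1]
grip_width: 0.0852
gripper_force: 0.0
3.8667 [ 0.52248015 -0.28910515  0.29887555] [[-0.998  0.061 -0.001]
 [ 0.061  0.998  0.001]
 [ 0.001  0.    -1.   ]] [ -40.   25.   58.   -0.   97. -127.] [ 0.43820383 -0.11472176 -0.14992586]
[[ 0.06  -0.953 -0.298  0.446]
 [ 0.998  0.058  0.018 -0.285]
 [ 0.001 -0.299  0.954  0.443]
 [ 0.     0.     0.     1.   ]]
pole [(0.9, array([291.7, 204.3]))]
pole_grip [(0.88, array([292.8, 204.1]))]
pole_guard [(0.75, array([288.2, 201.1]))]
stand_seat [(0.83, array([302.4, 178.8]))]
stand [(0.69, array([298.8, 176.4]))]
```

View pics/w1.png

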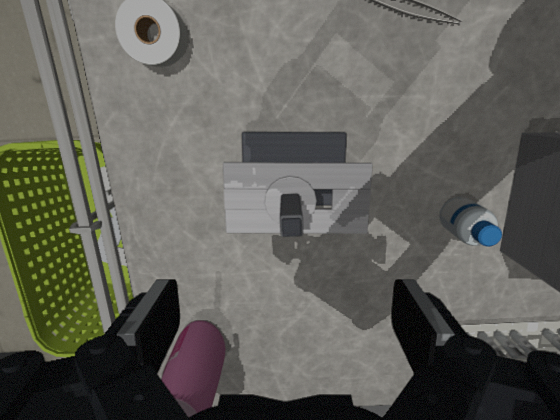

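The pole's grip top is at about (291,228), the guard disc centre at about (290,200), and the plate edges run along rows 163 and 234.

```bash
python3 - <<'E'
from h import *
p=pic('wrist')
r=np.round
print('guard',at_z(p,(290,201),.146));print('griptop',at_z(p,(291,226),.208))
print('seat',at_z(p,(302.4,178.8),.142))
c=[at_z(p,u,.142) for u in((223,163),(371,165),(369,234),(227,233))];print(r(c,3),np.mean(c,0))
print('expect',proj(p,[[.527,-.286,.146],[.527,-.286,.208]]))
E
```

```text
guard [ 0.52894946 -0.28149188  0.146     ]
griptop [ 0.52954191 -0.2816031   0.208     ]
seat [ 0.51120823 -0.27000633  0.142     ]
[[ 0.494 -0.336  0.142]
 [ 0.503 -0.212  0.142]
 [ 0.564 -0.213  0.142]
 [ 0.556 -0.339  0.142]] [ 0.52936837 -0.27498817  0.142     ]
expect [[284.57842021 199.08035179]
 [284.41702932 222.85677138]]
```

```bash

python3 -m crank '[8.54,-0.6,0.74,0,0, 8.54,0,0,3,0, 8.54,0,0,3,0, 8.54,0,0,3,0, 8.54,0,0,3,0, 8.54,0,0,1.7,0, 5,0,0,0,0, 3,0,0,0,0]'
python3 -m crank '[1.0,0,0,0,0, 1.0,0,0,0,0, 1.0,0,0,0,0, 1.0,0,0,0,0, 1.0,0,0,0,0, 1.0,0,0,0,0, 1.0,0,0,0,0, 1.0,0,0,0,0]' 120
python3 - <<'E'
from h import *
s=env.observe();print(s['ft_force'],s['wrist_torque'],s['gripper_force'])
p=pic('wrist','w2');
E
```

```text
time_s: 4.88
position: [0.5288, -0.2785, 0.1636]
tool_rot: [[-0.998, 0.058, -0.0], [0.058, 0.998, 0.0], [0.0, 0.0, -1.0]]
ft_force: [-0.2, 0.1, -0.4]
grip_width: 0.0638
gripper_force: 0.0
time_s: 5.55
position: [0.5289, -0.2794, 0.1647]
tool_rot: [[-0.998, 0.059, 0.002], [0.059, 0.998, -0.002], [-0.002, -0.001, -1.0]]
ft_force: [-0.9, -0.0, 6.1]
grip_width: 0.0145
gripper_force: 116.9
[-0.86938025 -0.01389122  6.09165187] [0.07900634 0.07347536 0.02690378] 116.86004519462585
```

View pics/w2.png

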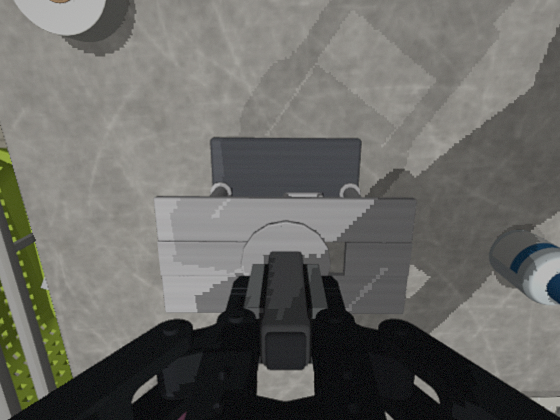

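```bash

python3 -m crank '[1,0,0,-0.8,0, 1,0,0,-2,0, 1,0,0,-2.2,0, 1,0,0,-2.4,0, 1,0,0,-2.4,0, 1,0,0,-2.4,0, 1,0,0,-1.9,0, 1,0,0,-0.7,0]'
python3 -m crank '[1,-0.2,1.3,0,0, 1,-0.4,2.6,0,0, 1,-0.5,3.2,0,0, 1,-0.5,3.2,0,0, 1,-0.5,3.2,0,0, 1,-0.5,3.2,0,0, 1,-0.5,3.2,0,0, 1,-0.5,3.2,0,0]'
python3 -m crank '[1,-0.4,2.8,0,0, 1,-0.3,2,0,0, 1,-0.1,1,0,0, 1,0,0,0,0, 1,0,0,0,0, 1,0,0,0,0, 1,0,0,0,0, 1,0,0,0,0]'
python3 - <<'E'
from h import *
s=env.observe();print(s['ft_force'],s['wrist_torque'],s['gripper_force'],s['time_s'])
p=pic('wrist','w3')
for q in('eye','pole_hook','trap','bin'):print(q,look(p,q))
p=pic('top','t3');p2=pic('side','s3')
print(look(p,'eye'),look(p2,'eye'),look(p2,'pole_hook'))
E
```

```text
time_s: 6.27
position: [0.5287, -0.2793, 0.3148]
tool_rot: [[-0.998, 0.059, 0.004], [0.059, 0.998, -0.003], [-0.004, -0.003, -1.0]]
ft_force: [0.8, 0.6, -1.1]
grip_width: 0.0145
gripper_force: 120.5
time_s: 6.93
position: [0.5775, -0.048, 0.3098]
tool_rot: [[-0.998, 0.058, -0.003], [0.058, 0.998, 0.001], [0.003, 0.001, -1.0]]
ft_force: [0.0, 0.6, -1.3]
grip_width: 0.0145
gripper_force: 120.4
time_s: 7.6
position: [0.5892, 0.0057, 0.3112]
tool_rot: [[-0.998, 0.06, -0.0], [0.06, 0.998, -0.0], [0.0, -0.0, -1.0]]
ft_force: [0.5, 0.5, -0.8]
grip_width: 0.0144
gripper_force: 120.4
[ 0.45028126  0.53496933 -0.80948183] [ 0.0293386  -0.02765128  0.03019772] 120.4274582862854 7.6
eye [(0.72, array([341.2, 186.8]))]
pole_hook [(0.58, array([286.8, 275.1]))]
trap [(0.8, array([338.4, 186.5]))]
bin [(0.89, array([353.8, 155.9]))]
[] [(0.45, array([299.2, 196.5])), (0.27, array([303.6, 162.4]))] [(0.61, array([304. , 161.1]))]
```

View pics/w3.png

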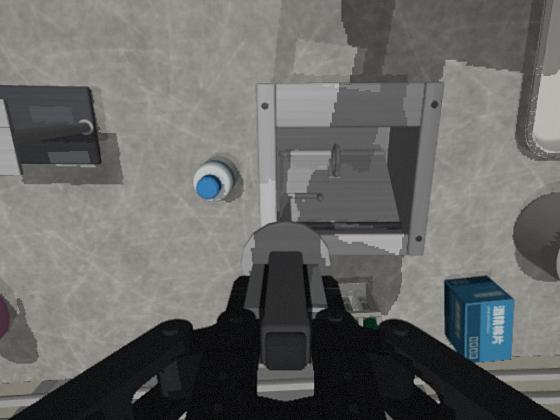

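The ring stands edge-on at about (336,160), spanning rows 143–178, and the door's free edge is near row 151. The hook tip is at (320,197), and the bin rim corners are at (257,84), (443,83) and (425,255).

```bash
cat >> h.py <<'E'
def binT(x,y,w):
    c,s_=np.cos(w),np.sin(w);return lambda q:np.array([x,y,0])+np.array(q)@np.array([[c,s_,0],[-s_,c,0],[0,0,1]])
def eyeb(a): return np.array([.055-.072*np.cos(a)-.018*np.sin(a),0,.111-.072*np.sin(a)+.018*np.cos(a)])
E
python3 - <<'E'
from h import *
from scipy.optimize import least_squares
p=pic('wrist');r=np.round
C=np.array([[-.078,-.078,.134],[-.078,.078,.134],[.078,.078,.134]]);U=np.array([(257,84),(443,83),(425,255)])
f=least_squares(lambda v:(proj(p,binT(*v)(C))-U).ravel(),[.578,.058,-.05]);print(f.x,r(f.fun,1))
B=binT(*f.x)
E=np.array([(280,151),(388,150)])
g=lambda a:[[.055-.104*np.cos(a),y,.111-.104*np.sin(a)] for y in(-.06,.06)]
for a in np.arange(.2,1.5,.1): print(r(a,1),r(proj(p,B([eyeb(a)])),0).tolist(),r(proj(p,B(g(a))),0).tolist(),r(B(eyeb(a)),3))
e=env.observe()['position'];print('tip proj',proj(p,[e+[0.0017,.028,-.1525+.013],e+[0,0,-.15]]))
print([at_z(p,(320,196),z) for z in (.16,.172)])
E
```

```text
[ 0.58270112  0.06143702 -0.04838421] [-1.4  0.6  1.9 -1.  -0.6  0.9]
0.2 [[343.0, 152.0]] [[279.0, 120.0], [403.0, 119.0]] [0.564 0.062 0.114]
0.3 [[342.0, 151.0]] [[279.0, 122.0], [400.0, 121.0]] [0.564 0.062 0.107]
0.4 [[341.0, 151.0]] [[279.0, 125.0], [396.0, 124.0]] [0.564 0.062 0.1  ]
0.5 [[340.0, 151.0]] [[279.0, 129.0], [393.0, 128.0]] [0.566 0.062 0.092]
0.6 [[339.0, 152.0]] [[280.0, 134.0], [391.0, 132.0]] [0.568 0.062 0.085]
0.7 [[338.0, 154.0]] [[280.0, 139.0], [388.0, 137.0]] [0.571 0.062 0.078]
0.8 [[337.0, 157.0]] [[280.0, 144.0], [386.0, 143.0]] [0.575 0.062 0.072]
0.9 [[336.0, 160.0]] [[280.0, 150.0], [384.0, 149.0]] [0.579 0.062 0.066]
1.0 [[335.0, 163.0]] [[280.0, 157.0], [382.0, 156.0]] [0.584 0.061 0.06 ]
1.1 [[334.0, 167.0]] [[280.0, 164.0], [380.0, 163.0]] [0.589 0.061 0.055]
1.2 [[334.0, 172.0]] [[281.0, 171.0], [379.0, 170.0]] [0.595 0.061 0.05 ]
1.3 [[333.0, 177.0]] [[281.0, 178.0], [378.0, 177.0]] [0.601 0.061 0.046]
1.4 [[332.0, 182.0]] [[281.0, 186.0], [377.0, 185.0]] [0.608 0.06  0.043]
tip proj [[320.10139196 198.09354802]
 [285.2352365  194.71395034]]
[array([0.59247397, 0.0357779 , 0.16      ]), array([0.58925109, 0.03477688, 0.172     ])]
```

```bash

python3 -m crank '[1,0.6,0.5,0,0, 1,0.7,0.5,0,0, 1,0,0,1,0, 1,0,0,1.7,0, 1,0,0,2,0, 1,0,0,2,0, 1,0,0,1.7,0, 1,0,0,1,0]'
python3 -m crank '[1,0,0,0.5,0, 1,0,0,0,0, 1,0,0,0,0, 1,0,0,0,0, 1,0,0,0,0, 1,0,0,0,0, 1,0,0,0,0, 1,0,0,0,0]'
python3 - <<'E'
from h import *
s=env.observe();print(s['ft_force'],s['time_s'])
p=pic('wrist','w4');c=p['color'][80:290,200:480]
cv2.imwrite('pics/w4c.png',cv2.resize(c[:,:,::-1],None,fx=2.8,fy=2.8,interpolation=3))
print(look(p,'eye'),look(p,'pole_hook'))
B=binT(.5827,.0614,-.0484);print(proj(p,B([eyeb(.9)])))
E
```

```text
time_s: 8.82
position: [0.5758, 0.0183, 0.2156]
tool_rot: [[-0.998, 0.058, -0.002], [0.058, 0.998, 0.001], [0.003, 0.0, -1.0]]
ft_force: [-0.2, 1.2, -2.1]
grip_width: 0.0143
gripper_force: 120.4
time_s: 9.48
position: [0.577, 0.0175, 0.2126]
tool_rot: [[-0.998, 0.059, 0.0], [0.059, 0.998, -0.0], [-0.0, -0.0, -1.0]]
ft_force: [-0.1, -0.9, -0.9]
grip_width: 0.0144
gripper_force: 120.4
[-0.08754455 -0.9320493  -0.93278392] 9.4833
[(0.68, array([356.9, 222.5]))] [(0.68, array([287.4, 275.6]))]
[[338.83148772 194.80466384]]
```

View pics/w4c.png

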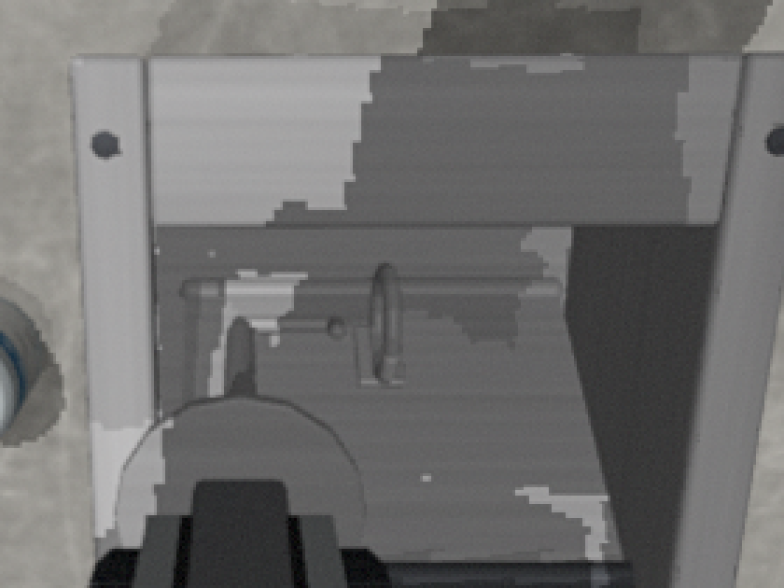

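The tip at crop (337,327) is level with the ring centre at (386,322), so I'm inserting along +y.

```bash

python3 -m crank '[1,0,0.3,0,0, 1,0,0.4,0,0, 1,0,0.4,0,0, 1,0,0.4,0,0, 1,0,0.4,0,0, 1,0,0.4,0,0, 1,0,0.4,0,0, 1,0,0.35,0,0]'
python3 - <<'E'
from h import *
s=env.observe();print(s['ft_force'],s['wrist_torque'],s['time_s'])
p=pic('wrist','w5');c=p['color'][80:290,200:480]
cv2.imwrite('pics/w5c.png',cv2.resize(c[:,:,::-1],None,fx=2.8,fy=2.8,interpolation=3))
B=binT(.5827,.0614,-.0484);print(proj(p,B([eyeb(.9)])))
E
```

```text
time_s: 10.3
position: [0.5788, 0.0485, 0.2123]
tool_rot: [[-0.998, 0.059, 0.0], [0.059, 0.998, 0.0], [-0.0, 0.0, -1.0]]
ft_force: [-0.8, 0.0, -2.0]
grip_width: 0.0142
gripper_force: 120.4
[-0.81124195  0.03017377 -1.96261125] [0.07418748 0.02790193 0.00195243] 10.3
[[301.07735753 195.00172066]]
```

View pics/w5c.png

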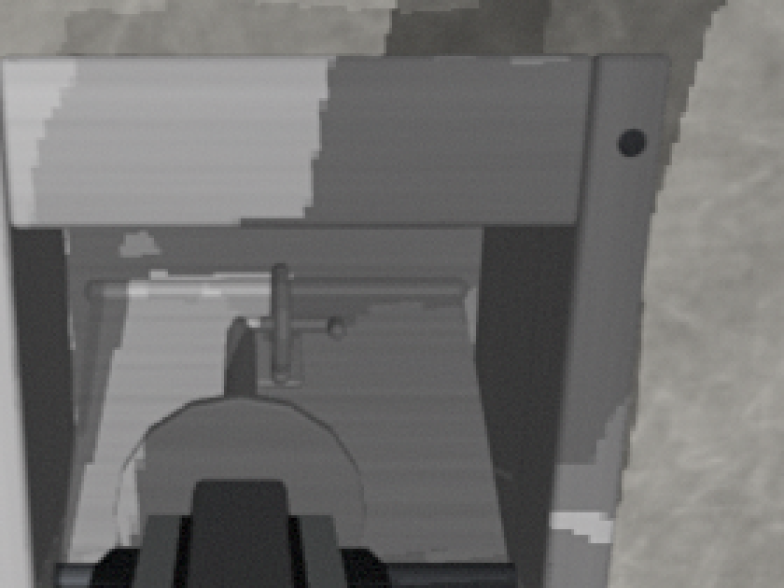

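The hook is through the ring, with the ring at crop (282,322) midway between the shank (238) and the tip (337). Next I lift along the arc.

```bash

python3 -m crank '[1,0,0,0,0, 1,0,0,0,0, 1,0,0,0,0, 1,0,0,-0.3,0, 1,0,0,-0.3,0, 1,0,0,-0.3,0, 1,0,0,-0.3,0, 1,0,0,-0.2,0]'
python3 -m crank '[1,0.2,0,-0.3,0, 1,0.25,0,-0.45,0, 1,0.25,0,-0.45,0, 1,0.2,0,-0.45,0, 1,0.2,0,-0.45,0, 1,0.15,0,-0.45,0, 1,0.1,0,-0.45,0, 1,0.05,0,-0.3,0]'
python3 - <<'E'
from h import *
s=env.observe();print(s['ft_force'],s['wrist_torque'],s['time_s'])
p=pic('wrist','w6')
B=binT(.5827,.0614,-.0484);print(look(p,'eye'),[proj(p,B([eyeb(a)])).round(0).tolist() for a in(.2,.4,.6,.9)])
c=p['color'][80:290,200:480]
cv2.imwrite('pics/w6c.png',cv2.resize(c[:,:,::-1],None,fx=2.8,fy=2.8,interpolation=3))
E
```

```text
time_s: 11.02
position: [0.5786, 0.048, 0.2266]
tool_rot: [[-0.998, 0.059, -0.001], [0.059, 0.998, -0.0], [0.001, -0.0, -1.0]]
ft_force: [-0.9, -0.0, -4.1]
grip_width: 0.0147
gripper_force: 120.3
time_s: 11.68
position: [0.5647, 0.0488, 0.2601]
tool_rot: [[-0.998, 0.059, 0.001], [0.059, 0.998, -0.0], [-0.001, -0.0, -1.0]]
ft_force: [0.1, 0.3, -3.8]
grip_width: 0.0143
gripper_force: 120.3
[ 0.1240953   0.31811993 -3.83798411] [-0.07510169 -0.13970898  0.0058217 ] 11.6833
[(0.81, array([314.3, 209.2]))] [[[302.0, 194.0]], [[301.0, 190.0]], [[300.0, 191.0]], [[299.0, 197.0]]]
```

View pics/w6c.png

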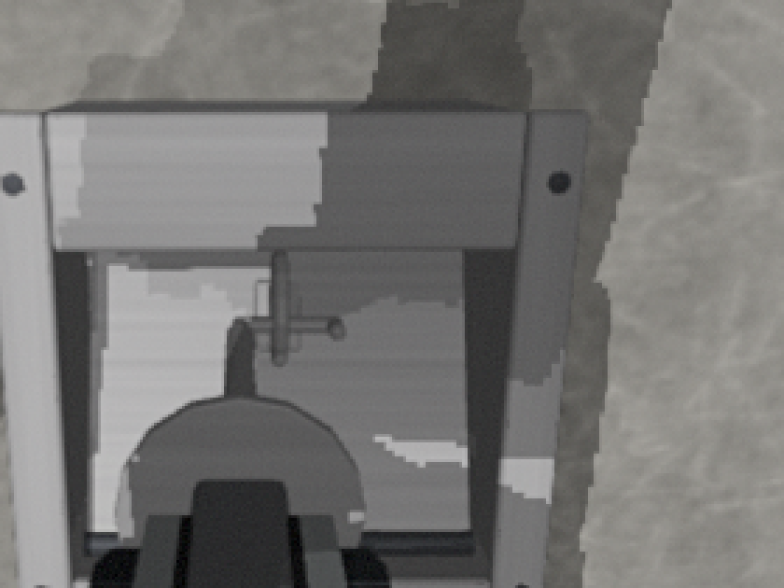

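The door is rising, with the ring at crop (280,308) still over the bar. I go on in small steps and watch the force.

```bash

python3 -m crank '[1,0,0,-0.1,0, 1,0,0,-0.1,0, 1,0,0,-0.1,0, 1,0,0,-0.1,0, 1,0,0,-0.1,0, 1,0,0,-0.1,0, 1,0,0,0,0, 1,0,0,0,0]' | grep -E 'pos|ft'
python3 -m crank '[1,0,0,-0.05,0, 1,0,0,-0.05,0, 1,0,0,-0.05,0, 1,0,0,-0.05,0, 1,0,0,-0.05,0, 1,0,0,0,0, 1,0,0,0,0, 1,0,0,0,0]' | grep -E 'pos|ft'
python3 -m crank '[1,0,0,-0.05,0, 1,0,0,-0.05,0, 1,0,0,-0.05,0, 1,0,0,-0.05,0, 1,0,0,-0.05,0, 1,0,0,0,0, 1,0,0,0,0, 1,0,0,0,0]' | grep -E 'pos|ft'
```

```text
position: [0.5647, 0.0488, 0.2654]
ft_force: [-0.1, -0.1, -2.9]
position: [0.5648, 0.0488, 0.2679]
ft_force: [0.4, 0.2, -3.3]
position: [0.5648, 0.0488, 0.2704]
ft_force: [-0.3, 0.9, -3.7]
```

```bash

python3 -m crank '[1,0,0,-0.05,0, 1,0,0,-0.05,0, 1,0,0,-0.05,0, 1,0,0,-0.05,0, 1,0,0,-0.05,0, 1,0,0,0,0, 1,0,0,0,0, 1,0,0,0,0]' | grep -E 'pos|ft'
python3 -m crank '[1,0,0,-0.05,0, 1,0,0,-0.05,0, 1,0,0,-0.05,0, 1,0,0,-0.05,0, 1,0,0,-0.05,0, 1,0,0,0,0, 1,0,0,0,0, 1,0,0,0,0]' | grep -E 'pos|ft'
```

```text
position: [0.5648, 0.0488, 0.2729]
ft_force: [-0.7, -0.1, -2.5]
position: [0.5648, 0.0488, 0.2754]
ft_force: [-1.2, -0.3, -3.4]
```

```bash

python3 -m crank '[1,0,0,-0.05,0, 1,0,0,-0.05,0, 1,0,0,-0.05,0, 1,0,0,-0.05,0, 1,0,0,-0.05,0, 1,0,0,0,0, 1,0,0,0,0, 1,0,0,0,0]' | grep -E 'pos|ft'
python3 -m crank '[1,0,0,-0.05,0, 1,0,0,-0.05,0, 1,0,0,-0.05,0, 1,0,0,-0.05,0, 1,0,0,0,0, 1,0,0,0,0, 1,0,0,0,0, 1,0,0,0,0]' | grep -E 'pos|ft'
```

```text
position: [0.5648, 0.0488, 0.2779]
ft_force: [-0.1, -0.2, -2.9]
position: [0.5647, 0.0488, 0.2795]
ft_force: [1.2, 0.3, -9.0]
```

```bash

python3 -m crank '[1,0,0,-0.05,0, 1,0,0,-0.05,0, 1,0,0,0,0, 1,0,0,0,0, 1,0,0,0,0, 1,0,0,0,0, 1,0,0,0,0, 1,0,0,0,0]' | grep -E 'pos|ft'
```

```text
position: [0.5648, 0.0488, 0.281]
ft_force: [2.0, 0.5, -6.8]
```

```bash

python3 -m crank '[1,0,0,-0.05,0, 1,0,0,-0.05,0, 1,0,0,-0.05,0, 1,0,0,0,0, 1,0,0,0,0, 1,0,0,0,0, 1,0,0,0,0, 1,0,0,0,0]' | grep -E 'pos|ft'
```

```text
position: [0.5648, 0.0488, 0.2826]
ft_force: [0.9, -1.4, -4.9]
```

```bash

python3 -m crank '[1,0,0,-0.05,0, 1,0,0,-0.05,0, 1,0,0,-0.05,0, 1,0,0,0,0, 1,0,0,0,0, 1,0,0,0,0, 1,0,0,0,0, 1,0,0,0,0]' | grep -E 'pos|ft'
python3 -m crank '[1,0,0,-0.05,0, 1,0,0,-0.05,0, 1,0,0,-0.05,0, 1,0,0,0,0, 1,0,0,0,0, 1,0,0,0,0, 1,0,0,0,0, 1,0,0,0,0]' | grep -E 'pos|ft'
```

```text
position: [0.5647, 0.0488, 0.284]
ft_force: [2.2, 0.6, -4.0]
position: [0.5646, 0.0488, 0.2855]
ft_force: [1.5, -0.6, -3.3]
```

```bash

python3 -m crank '[1,0,0,-0.05,0, 1,0,0,-0.05,0, 1,0,0,0,0, 1,0,0,0,0, 1,0,0,0,0, 1,0,0,0,0, 1,0,0,0,0, 1,0,0,0,0]' | grep -E 'pos|ft'
```

```text
position: [0.5648, 0.0488, 0.2863]
ft_force: [0.8, 0.6, -5.0]
```

```bash

python3 -m crank '[1,0,0,-0.05,0, 1,0,0,-0.05,0, 1,0,0,0,0, 1,0,0,0,0, 1,0,0,0,0, 1,0,0,0,0, 1,0,0,0,0, 1,0,0,0,0]' | grep -E 'pos|ft'
```

```text
position: [0.5648, 0.0488, 0.2874]
ft_force: [1.0, -0.1, -2.7]
```

```bash

python3 -m crank '[1,0,0,-0.05,0, 1,0,0,-0.05,0, 1,0,0,-0.05,0, 1,0,0,0,0, 1,0,0,0,0, 1,0,0,0,0, 1,0,0,0,0, 1,0,0,0,0]' | grep -E 'pos|ft'
```

```text
position: [0.5648, 0.0488, 0.2889]
ft_force: [1.6, -0.5, -2.9]
```

```bash

python3 -m crank '[1,0,0,-0.05,0, 1,0,0,-0.05,0, 1,0,0,-0.05,0, 1,0,0,0,0, 1,0,0,0,0, 1,0,0,0,0, 1,0,0,0,0, 1,0,0,0,0]' | grep -E 'pos|ft'
```

```text
position: [0.5647, 0.0488, 0.2901]
ft_force: [0.6, 0.4, -5.7]
```

```bash

python3 -m crank '[1,0,0,-0.05,0, 1,0,0,-0.05,0, 1,0,0,0,0, 1,0,0,0,0, 1,0,0,0,0, 1,0,0,0,0, 1,0,0,0,0, 1,0,0,0,0]' | grep -E 'pos|ft'
```

```text
position: [0.5646, 0.0488, 0.2908]
ft_force: [1.0, 0.8, -16.9]
```

```bash

python3 -m crank '[1,0,0,0,0, 1,0,0,0,0, 1,0,0,0,0, 1,0,0,0,0, 1,0,0,0,0, 1,0,0,0,0, 1,0,0,0,0, 1,0,0,0,0]' | grep -E 'pos|ft'
python3 - <<'E'
from h import *
p=pic('wrist','w7');s=env.observe();print(s['ft_force'],s['time_s'])
p=pic('side');s=env.observe();print(s['ft_force'],s['time_s'])
E
```

```text
position: [0.5646, 0.0489, 0.291]
ft_force: [0.9, -0.1, -21.2]
[  1.33860692   0.33105244 -21.37467099] 23.1667
[  1.58929874   0.81914704 -22.63393633] 23.2167
```

```bash

python3 -m crank '[1,0,0,0.04,0, 1,0,0,0,0, 1,0,0,0,0, 1,0,0,0,0, 1,0,0,0,0, 1,0,0,0,0, 1,0,0,0,0, 1,0,0,0,0]' | grep -E 'time|pos|ft'
```

```text
time_s: 23.88
position: [0.5647, 0.0488, 0.291]
ft_force: [1.6, 0.0, -20.0]
```

```bash

python3 -m crank '[1,0,0,0.06,0, 1,0,0,0,0, 1,0,0,0,0, 1,0,0,0,0, 1,0,0,0,0, 1,0,0,0,0, 1,0,0,0,0, 1,0,0,0,0]' | grep -E 'time|pos|ft'
python3 - <<'E'
from h import *
p=pic('wrist','w8');c=p['color'][80:290,200:480]
cv2.imwrite('pics/w8c.png',cv2.resize(c[:,:,::-1],None,fx=2.8,fy=2.8,interpolation=3))
B=binT(.5827,.0614,-.0484);print(look(p,'eye'),proj(p,B([eyeb(-.02)])))
g=lambda a:[[.055-.104*np.cos(a),y,.111-.104*np.sin(a)] for y in(-.06,.06)]
for a in(-.1,0,.1,.2):print(proj(p,B(g(a))).round(0).tolist())
s=env.observe();print(s['ft_force'],s['wrist_torque'])
E
```

```text
time_s: 24.55
position: [0.5649, 0.0488, 0.2907]
ft_force: [-0.4, -0.3, -13.9]
[(0.76, array([311.6, 201.1]))] [[300.87303848 192.10489925]]
[[230.0, 154.0], [371.0, 153.0]]
[[232.0, 152.0], [368.0, 150.0]]
[[234.0, 151.0], [366.0, 149.0]]
[[235.0, 151.0], [363.0, 150.0]]
[ -0.44965327   0.85452985 -12.96580913] [ 0.07606468 -0.09071274 -0.01020923]
```

View pics/w8c.png

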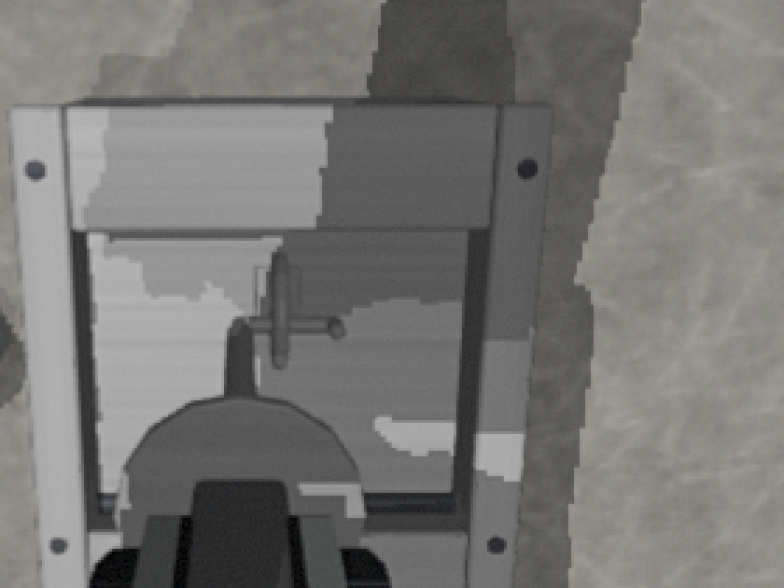

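The door is level and shut, with the ring at crop (280,310) still on the bar. I now slacken, lower the hook about 16 mm to mid-hole, and withdraw along −y.

```bash

python3 -m crank '[1,0,0,0.2,0, 1,0,0,0.2,0, 1,0,0,0.2,0, 1,0,0,0.25,0, 1,0,0,0.25,0, 1,0,0,0.25,0, 1,0,0,0.2,0, 1,0,0,0,0]' | grep -E 'time|pos|ft'
python3 -m crank '[1,0,0,0,0, 1,0,0,0,0, 1,0,0,0,0, 1,0,0,0,0, 1,0,-0.1,0,0, 1,0,-0.1,0,0, 1,0,-0.1,0,0, 1,0,-0.1,0,0]' | grep -E 'time|pos|ft'
```

```text
time_s: 25.32
position: [0.5647, 0.0488, 0.2744]
ft_force: [0.3, -0.2, -2.3]
time_s: 25.98
position: [0.5645, 0.0447, 0.2748]
ft_force: [-0.2, 0.8, -0.6]
```

```bash

python3 -m crank '[1,0,-0.2,0,0, 1,0,-0.2,0,0, 1,0,-0.2,0,0, 1,0,-0.2,0,0, 1,0,-0.2,0,0, 1,0,-0.2,0,0, 1,0,-0.2,0,0, 1,0,-0.2,0,0]' | grep -E 'time|pos|ft'
```

```text
time_s: 26.65
position: [0.5636, 0.0286, 0.2748]
ft_force: [0.4, 0.3, -2.0]
```

```bash

python3 -m crank '[1,0,-0.2,0,0, 1,0,-0.3,0,0, 1,0,-0.3,0,0, 1,0,-0.3,0,0, 1,0,0,0,0, 1,0,0,0,0, 1,0,0,0,0, 1,0,0,0,0]' | grep -E 'time|pos|ft'
python3 - <<'E'
from h import *
p=pic('wrist','w9');c=p['color'][80:290,200:480]
cv2.imwrite('pics/w9c.png',cv2.resize(c[:,:,::-1],None,fx=2.8,fy=2.8,interpolation=3))
E
```

```text
time_s: 27.32
position: [0.5629, 0.018, 0.2748]
ft_force: [-0.1, 0.1, -1.4]
```

View pics/w9c.png

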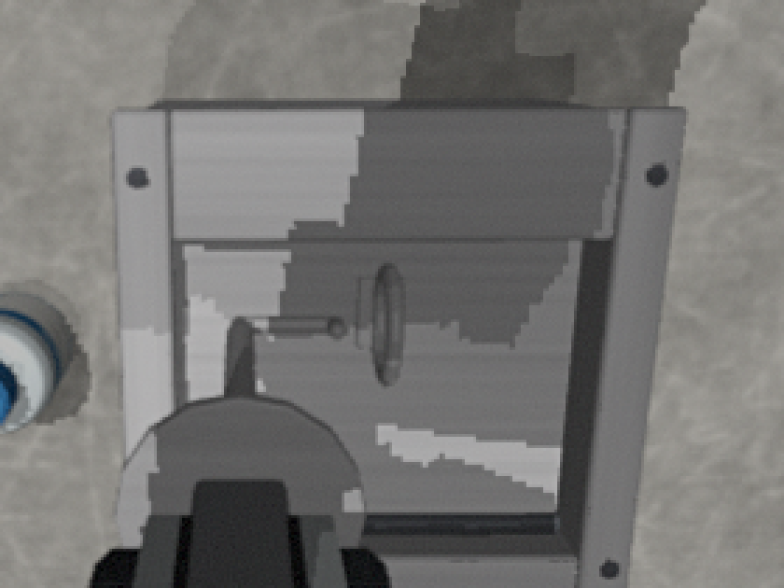

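The hook is free at crop (337,327), left of the ring at 388, and the door stays shut. Next I go up and back to the stand.

```bash

python3 -m crank '[1,0,0,-0.5,0, 1,0,0,-0.9,0, 1,0,0,-0.9,0, 1,0,0,-0.9,0, 1,0,0,-0.9,0, 1,0.1,-1.3,0,0, 1,0.1,-2.5,0,0, 1,0.18,-3,0,0]' | grep -E 'time|pos|ft'
python3 -m crank '[1,0.18,-3.2,0,0, 1,0.18,-3.2,0,0, 1,0.18,-3.2,0,0, 1,0.18,-3.2,0,0, 1,0.18,-3.2,0,0, 1,0.18,-3.2,0,0, 1,0.1,-2,0,0, 1,0.05,-1,0,0]' | grep -E 'time|pos|ft'
python3 -m crank '[1,0,0,0,0, 1,0,0,0,0, 1,0,0,0,0, 1,0,0,0,0, 1,0,0,0,0, 1,0,0,0,0, 1,0,0,0,0, 1,0,0,0,0]' | grep -vE 'grip'
python3 - <<'E'
from h import *
p=pic('wrist','w10');c=p['color'][100:310,150:430]
cv2.imwrite('pics/w10c.png',cv2.resize(c[:,:,::-1],None,fx=2.8,fy=2.8,interpolation=3))
E
```

```text
time_s: 28.03
position: [0.555, -0.0501, 0.3162]
ft_force: [1.3, -0.4, -1.1]
time_s: 28.7
position: [0.5288, -0.2739, 0.3154]
ft_force: [0.5, -0.1, -1.3]
time_s: 29.37
position: [0.5299, -0.2704, 0.3159]
tool_rot: [[-0.998, 0.058, 0.0], [0.058, 0.998, -0.0], [-0.0, -0.0, -1.0]]
ft_force: [-0.1, -0.2, -1.5]
```

```bash

python3 -m crank '[1,0,-0.45,0,0, 1,0,-0.45,0,0, 1,0,0,0,0, 1,0,0,0.5,0, 1,0,0,0.8,0, 1,0,0,0.8,0, 1,0,0,0.8,0, 1,0,0,0.3,0]' | grep -E 'time|pos|ft'
```

```text
time_s: 30.08
position: [0.529, -0.2798, 0.2822]
ft_force: [-1.3, -2.5, -0.2]
```

```bash

python3 -m crank '[1,0,0,1,0, 1,0,0,1.2,0, 1,0,0,1.4,0, 1,0,0,1.4,0, 1,0,0,1.4,0, 1,0,0,1.4,0, 1,0,0,1.2,0, 1,0,0,1,0]' | grep -E 'time|pos|ft'
```

```text
time_s: 30.75
position: [0.5291, -0.2792, 0.1825]
ft_force: [-0.4, -0.6, -1.5]
```

```bash

python3 -m crank '[1,0,0,0.4,0, 1,0,0,0.4,0, 1,0,0,0.3,0, 1,0,0,0.2,0, 1,0,0,0.1,0, 1,0,0,0.1,0, 1,0,0,0,0, 1,0,0,0,0]' | grep -E 'time|pos|ft'
```

```text
time_s: 31.42
position: [0.5294, -0.2797, 0.169]
ft_force: [-0.4, -0.7, -1.9]
```

```bash

python3 -m crank '[1,0,0,0.1,0, 1,0,0,0.1,0, 1,0,0,0.1,0, 1,0,0,0.05,0, 1,0,0,0.05,0, 1,0,0,0,0, 1,0,0,0,0, 1,0,0,0,0]' | grep -E 'time|pos|ft'
```

```text
time_s: 32.08
position: [0.5293, -0.2797, 0.1648]
ft_force: [-0.0, 0.2, -0.4]
```

```bash

python3 -m crank '[1,0,0,0.05,0, 1,0,0,0.05,0, 1,0,0,0,0, 1,0,0,0,0, 1,0,0,0,0, 1,0,0,0,0, 1,0,0,0,0, 1,0,0,0,0]' | grep -E 'time|pos|ft'
```

```text
time_s: 32.75
position: [0.5293, -0.2797, 0.1648]
ft_force: [-2.7, 1.1, 5.9]
```

Seated: the force came up to +5.9 N at the recorded height. Releasing.

```bash

python3 -m crank '[2,0,0,0,0, 3.5,0,0,0,0, 5,0,0,0,0, 7,0,0,0,0, 8.54,0,0,0,0, 8.54,0,0,0,0, 8.54,0,0,0,0, 8.54,0,0,0,0]' 20
python3 -m crank '[8.54,0,0,0,0, 8.54,0,0,-1,0, 8.54,0,0,-2.5,0, 8.54,0,0,-2.5,0, 8.54,0,0,-2.5,0, 8.54,0,0,-2.5,0, 8.54,0,0,-2.5,0, 8.54,0,0,0,0]' | grep -vE grip
python3 - <<'E'
from h import *
p=pic('wrist','w11');t=pic('top');s=pic('side')
for q in('pole_grip','pole_guard'):print(q,[look(x,q) for x in(p,t,s)])
print(proj(p,[[.529,-.282,.146],[.529,-.282,.208]]))
# disc outline / grip dark blob in the wrist view
g=cv2.cvtColor(p['color'],cv2.COLOR_RGB2GRAY);u=proj(p,[[.529,-.282,.19]])[0].astype(int)
w=g[u[1]-50:u[1]+50,u[0]-40:u[0]+40]
n,l,st,ce=cv2.connectedComponentsWithStats((w<60).astype(np.uint8))
for i in range(1,n):
    if st[i,4]>100: print(st[i,:4]+[u[0]-40,u[1]-50,0,0],ce[i]+u-[40,50],st[i,4])
B=binT(.5827,.0614,-.0484);print('eye',look(s,'eye'),proj(s,B([eyeb(a) for a in(-.02,.3,.9)])).round(0).tolist(),look(t,'eye'),proj(t,B([eyeb(a) for a in(-.02,.3,.9)])).round(0).tolist())
E
```

```text
time_s: 33.42
position: [0.5293, -0.2797, 0.1638]
tool_rot: [[-0.998, 0.059, -0.0], [0.059, 0.998, 0.0], [0.0, 0.0, -1.0]]
ft_force: [0.3, -0.1, -0.6]
grip_width: 0.0851
gripper_force: 0.0
time_s: 34.08
position: [0.5302, -0.2803, 0.305]
tool_rot: [[-0.998, 0.059, 0.008], [0.059, 0.998, -0.006], [-0.008, -0.006, -1.0]]
ft_force: [0.4, -0.1, 0.2]
pole_grip [[(0.85, array([288.3, 191.8]))], [], [(0.62, array([315.9, 260.1])), (0.37, array([292.1, 208. ]))]]
pole_guard [[(0.6, array([284. , 190.7])), (0.16, array([146. ,  30.1]))], [], [(0.71, array([321.6, 260.9])), (0.63, array([319.3, 286.5]))]]
[[284.20052391 189.41185564]
 [283.46302997 211.40285022]]
[310 178  12  19] [316.23952096 186.52694611] 167
[277 183  21  19] [287.19008264 192.10743802] 363
[278 205  20  17] [287.66863905 214.0295858 ] 169
eye [(0.66, array([296.7, 192.4])), (0.26, array([247.8, 165.7]))] [[289.0, 192.0], [288.0, 197.0], [292.0, 206.0]] [(0.71, array([252.3, 182.9]))] [[253.0, 188.0], [253.0, 190.0], [254.0, 189.0]]
```

```bash

python3 -m crank '[8.54,0,0,0,0, 8.54,0,0,0,0, 8.54,0,0,0,0, 8.54,0,0,0,0, 8.54,0,0,0,0, 8.54,0,0,0,0, 8.54,0,0,0,0, 8.54,0,0,0,0]' | grep time
python3 -c "from rig import env;print(env.close_job())"
```

```text
time_s: 35.3
the job is handed in; nothing more can be done
None
```

The job is handed in at about 35 s, verdict not reported: the door looked caught shut in the last view and the pole is back upright in its stand. The pull ran uneven: the wrist read up to 22.6 N, about 21 N at the hook after pole weight, before I eased it to about 13 N.

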